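# Load the capacitor test drawer and start its lock bolt

### The arm

A 6-joint arm with a two-finger parallel gripper is mounted at the origin on a cart in front of the work surface, level with it; the furniture and walls round the work are solid. World frame = base frame: x ahead of the robot, y to its left, z up, the work surface at z = 0. Lengths are in m, angles in rad, forces in N, time in s.
With the tool pointing down it reaches from about 0.375 to 0.9 m from the base axis. Payload 3.1 kg.
Tool frame: the origin (TCP) lies midway between the tips of the shut fingers; the grasp point (between the pads) lies 19 mm behind it; z points along the fingers, y is the line along which they close (so a half turn about z gives the same grasp; the last joint's range is limited). The gripper opens to 87 mm and grips with 3 to 60 N. Pads are 19 mm wide; open, the fingers measure 117 mm over their backs; the gripper's body (75 mm by 190 mm) begins 51 mm behind the grasp point.
Start: joints at [-1.286, 0.527, 1.433, -0, 1.181, -0.178], TCP at [0.28, -0.559, 0.223] pointing down, gripper open.
Joint ranges: [-3.08, 3.08], [-0.75, 2.2], [0.22, 2.44], [-1.43, 4.57], [0, 2.65], [-2.85, 2.85]. Speed limits (rad/s): [2.79, 2.79, 3.14, 3.14, 3.14, 3.14].

### API

Orientations are given as a rotation vector (axis times angle).
In Python, from plant import * gives the robot as it stands.
- The arm moves only by the shell command python3 -m jog 'ROWS' [OPENING] [FORCE]. ROWS is JSON, a list of rows, each an object of numbers: "x", "y", "z": the shift along the tool's x, y, z in m; "wx", "wy", "wz": the turn, a rotation vector about the tool's x, y, z in rad. In form: [{"x": .., "y": .., "z": .., "wx": .., "wy": .., "wz": ..}, ...]. A call has 1 to 5 rows; each row shifts and turns the commanded pose from where the row before left it, along the tool's axes as they then stand; what a row does not reach is not made up. A row lasts 1/10 s, in which the tool goes at most 50 mm and 8.59 degrees, less where a joint would pass 70% of its speed; a pose out of reach is approached as far as the arm can. A call with a gripper value outside its range is refused whole. OPENING is the gripper command: -1 is shut, 1 is fully open, values between are in proportion, set as the call begins (- or left out, the last holds). The fingers move at their own pace and stop on an object; FORCE is the grip in N (left out, the last holds). Time passes only in rows, so rows that do not move let the fingers close. It gives the time, the measured TCP pose, the force, the opening and the grip force at its end, in the units of the state.
- get_state(): the state, without advancing time (a new reading comes with each control period).
- grab_frame(name): name is "scene" or "top" or "wrist"; returns a dict with "pixels" (384x512x3 uint8, blue, green, red), "z_map" (384x512 float32, m along the optical axis (not along the pixel's ray), 0 where there is no reading), "intrinsics" (3x3 intrinsics, pixels), "xyz" and "rotation" of the camera in the world; the wrist camera has in their place "hand_eye" (4x4, takes a point from camera to tool coordinates, whose origin is the TCP and whose axes are the flange's). Camera axes: x right, y down, z forward; pixel columns grow to the right and rows downward; lengths in m; the calibration is good to about 2 mm. The wrist camera is an equidistant fisheye: a pixel r from the principal point sees the ray r / f radians off the axis. A picture is of the moment at which its call begins: read the wrist's pose just before it.
- finish_job(): hands the job in; it is judged then, once.
The state is a dict: "t": time; "joint_pos": joint angles; "dq": joint speeds; "effort": joint torques, N m; "tool_pos": TCP position; "orientation": TCP orientation; "ft_force": force on the tool from outside, world axes, zero at the start; "moment": the same for the moment, N m; "grip_width": finger opening in m; "gripper_force": force on a finger pad.
Only numpy, scipy, OpenCV 4.12 (cv2) and the standard library are available. Lean on these libraries where they do the work, as an engineer would, in place of code of your own. Each camera call takes 0.05 s, during which the arm holds its last target. There are 200 camera calls.

### The job

Stand the larger of the two can capacitors upright in the open compartment of the test box's drawer and push the drawer fully home, so that the tip of the captive lock bolt falls into the threaded nut bar beneath it. So as not to cross the thread, turn the bolt backward (anticlockwise seen from above) until you feel it drop by one thread, then forward (clockwise) one full turn, and finish while still gripping its head so that the bolt is held started for the torque driver. Leave the other things on the bench where they are.

Things in the scene. Friction and masses are not known exactly. Their poses are not given: they have to be found in the camera images.
- capacitor: The larger can capacitor: a standing blue cylinder 35 mm in diameter and 42 mm tall, about 50 g. Origin at the centre of its underside, z along its axis (up). It stands on the bench among the other small things; which of three places it takes varies.
- small_capacitor: A like but smaller black can capacitor, 22 mm in diameter, 26 mm tall; a bystander. Origin at the centre of its underside.
- flux_tin: Low round yellow tin, 52 mm in diameter, 21 mm tall; a bystander. Origin at the centre of its underside.
- test_box: Grey sheet-metal test box fixed to the bench, 152 mm deep (its x), 144 mm wide (its y), top 69 mm above the bench. Origin on the bench under its centre; its x axis points to its back; its drawer slides out of the front, to its -x. The front edge of its top lies at x = -76 mm.
- drawer (a joint): How far the drawer stands open, in m: 0 is fully home (a hard stop), about 0.08 to 0.095 at the start. It slides freely with 1.5 N of friction and some damping. Fully home is needed for the bolt's tip to fall in.
- tray_mid (a point): Good place for the capacitor's underside: on the floor of the drawer's open compartment, 12 mm above the bench, axes as the box's, moves with the drawer. From here the compartment's walls stand at x = -36 mm (drawer front, top 65 mm above the bench), x = +50, y = -35 and y = +35 mm (these three reach 27 mm above the bench). The box's top edge lies 40 mm behind it if the drawer is open by 80 mm.
- drawer_front (a point): Middle of the foremost edge of the drawer's pull lip: a ledge 70 mm wide (along the box's y) and 4 mm thick that stands 12 mm out from the drawer front, 58 mm above the bench. Push here along the box's +x to shut the drawer. Moves with the drawer.
- bolt_depth (a joint): Depth of the lock bolt in its bush, m, growing downward. Drawer open: tip rides on the nut bar, about -0.006. Drawer home: tip has fallen in, thread resting on the nut's first thread, 0 to 0.0015. Turned backward it rises slowly to 0, then drops to about 0.006. From there it goes 6 mm deeper a forward turn, to about 0.012 after one. Under the thread it has 1.4 mm of play up and down.
- lock_bolt (a joint): Turn of the lock bolt, rad, growing clockwise seen from above (forward, in). About 0.01 N m of friction. The drop comes after 0.3 to 1.7 rad of backward turn. Only its 2 N of weight makes it fall: a firm grip carries it until it is let go, while fingers that stand a mm or two clear either side of the head turn it and let it fall.
- bolt_head (a point): Centre of the lock bolt's head: an upright flat steel paddle 42 mm wide (this point's x), 12 mm thick (its y: grip across this), reaching 12 mm above and below this point, on a neck 11 mm thick for 17 mm below the paddle, then 14 mm. On the bolt's upright axis, 117 mm above the bench at first, about 99 mm at the end; turns with it. Fingers open 60 mm or more can turn round it freely.
- pliers: Blue-handled pliers lying on the bench, a bystander.
- tape: Black tape roll, 58 mm in diameter and 19 mm tall, a bystander.
- nut_bore (a point): Mouth of the threaded bore (25 mm wide, coarse right-hand thread with a blunt start) in the steel nut bar, 38 mm above the bench. The bar is 36 mm wide and lies in the drawer beside the compartment, on the box's -y side. Axes as the box's; moves with the drawer; under the bolt when the drawer is home.
- bolt_bush (a point): Top of the bush, fixed on the box's top, in which the captive lock bolt slides and turns upright: 25 mm in diameter, 79 mm above the bench, at (-40, -42) mm in the box's frame. Axes as the box's.
Mind the look-alikes: they are no part of the job. What is shaped like the capacitor but pink is not meant.

How it is judged:
By the outcome, as a careful person would: the job done as asked, in the order asked, and still so for the second after the job is handed in, while the arm keeps its last pose, push and grip.
It also fails if it takes over 72 s, if anything falls off the work surface, if the arm or the gripper's body presses on something with over 40 N, if the wrist force passes 120 N, or if a joint passes its speed limit or range.

## Working session

There is one attempt and no reset: what is moved stays moved. The work goes in short steps, Python scripts to look and compute and a shell command to move; the robot and the scene stay as the last step left them, time stands still between calls to the robot, and variables do not carry over. Pictures are saved under pics/ and viewed, at most 10 in all, crops included, and the job is handed in when it is done.

```bash
mkdir -p pics; ls; cat > h.py <<'E'
from plant import *
import numpy as np, cv2
from scipy.spatial.transform import Rotation as R
def snap(n,f):
    g=grab_frame(n); cv2.imwrite('pics/'+f,g['pixels']); np.save('pics/'+f+'.npy',g,allow_pickle=True); return g
def load(f): return np.load('pics/'+f+'.npy',allow_pickle=True).item()
def rot(g):
    r=np.array(g['rotation']); return r if r.shape==(3,3) else R.from_rotvec(r).as_matrix()
def p3(g,u,v,z=None):
    K=g['intrinsics']; d=np.array([(u-K[0][2])/K[0][0],(v-K[1][2])/K[1][1],1])
    if z is None: return rot(g)@(d*g['z_map'][int(v),int(u)])+g['xyz']
    w=rot(g)@d; return np.array(g['xyz'])+w*(z-g['xyz'][2])/w[2]
E
python3 - <<'E'
from h import *
a=snap('scene','s1.png'); b=snap('top','t1.png')
print(a['xyz'],a['rotation'],b['xyz'],b['rotation'],b['intrinsics'])
im=np.hstack([a['pixels'],b['pixels']])
s=get_state(); print(s)
E
```

```text
pics
[-0.08161308  0.89875525  0.77329949] [-0.91489947  2.41018251 -1.13384532] [0.45114335 0.28385668 0.94477746] [-2.21603044  2.18084038 -0.06975388] [[371.21735925   0.         253.01927157]
 [  0.         371.21735925 191.39953097]
 [  0.           0.           1.        ]]
{'t': 0.1, 'joint_pos': array([-1.28550261e+00,  5.28380327e-01,  1.43374436e+00, -4.09191916e-05,
        1.18139178e+00, -1.78497003e-01]), 'dq': array([-1.60803983e-03, -3.39751943e-03, -3.60487720e-03, -1.73863810e-04,
        9.28879312e-04, -3.38094131e-06]), 'effort': array([-3.11874628e-04, -4.40986741e+01, -1.77150249e+01,  6.35166932e-02,
        5.34063403e-02, -5.08828452e-05]), 'tool_pos': array([ 0.27942213, -0.55834128,  0.22167459]), 'orientation': array([-3.05562692e+00, -7.21591622e-01,  2.20509069e-04]), 'ft_force': array([ 1.00464633,  0.12392214, -0.20257774]), 'moment': array([-0.00712717,  0.03541089,  0.02638624]), 'gripper_force': 0.0, 'grip_width': 0.08702042968019512}
```

View pics/t1.png

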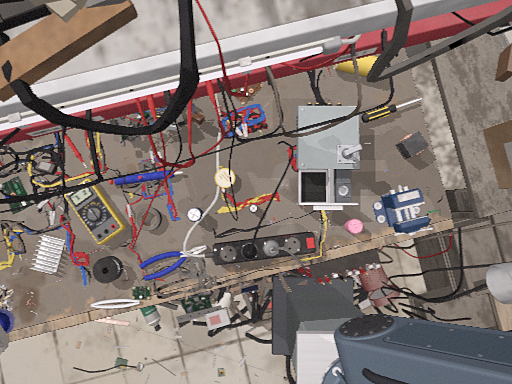

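View pics/s1.png

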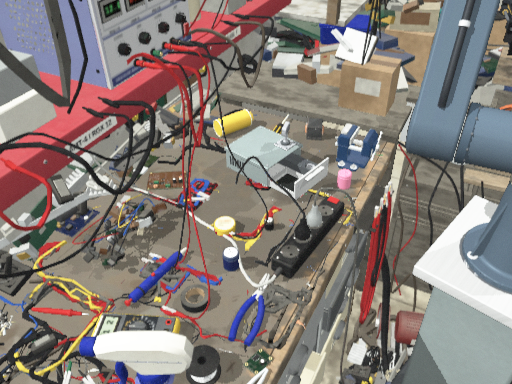

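The top view shows the blue capacitor with a white top at about (195,214), the tin at (225,178) and the test box at (300-358, 107-205). The box's drawer points down in the image, the bolt is near (347,152), and the pink look-alike is at (355,226). I'll enlarge this.

```bash
python3 - <<'E'
from h import *
b=load('t1.png'); a=load('s1.png')
c1=cv2.resize(b['pixels'][95:220,285:385],None,fx=4.6,fy=4.6,interpolation=cv2.INTER_CUBIC)
c2=cv2.resize(b['pixels'][195:235,175:215],(320,320),interpolation=cv2.INTER_CUBIC)
c3=cv2.resize(a['pixels'][235:275,211:251],(255,255),interpolation=cv2.INTER_CUBIC)
o=np.zeros((580,790,3),np.uint8); o[:575,:460]=c1; o[:320,465:785]=c2; o[322:577,465:720]=c3
cv2.imwrite('pics/c1.png',o)
for n,u,v in [('cap',195,214),('tin',225,178),('boxtopBL',304,112),('BR',354,112),('FL',304,164),('FR',330,164),('bolt',347,152),('drawer',315,186),('bar',343,190)]: print(n,p3(b,u,v).round(4))
print('cap scene',p3(a,231,251).round(4))
E
```

```text
cap [0.443  0.4154 0.0434]
tin [0.5336 0.3461 0.0209]
boxtopBL [0.6899 0.1576 0.0728]
BR [0.6055 0.1264 0.3861]
FL [0.5654 0.1565 0.0723]
FR [0.5667 0.0943 0.0697]
bolt [0.5861 0.0698 0.1305]
drawer [0.5177 0.12   0.0152]
bar [0.509  0.0485 0.0118]
cap scene [0.443  0.4158 0.0429]
```

View pics/c1.png

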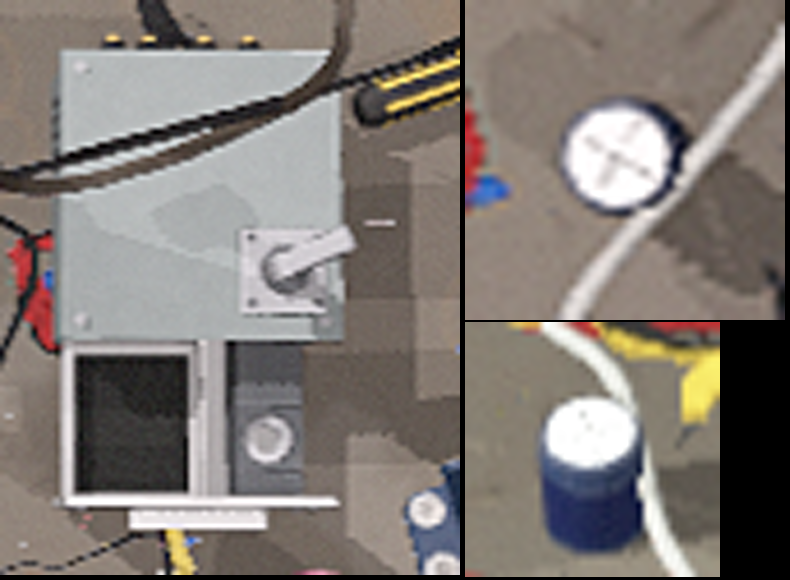

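Both views put the capacitor at (0.443, 0.415) with its top at 0.043. Next I work out the box frame, the bolt paddle, and any hanging cables near the path.

```bash
python3 - <<'E'
from h import *
b=load('t1.png'); a=load('s1.png')
def q(x,y,z): return p3(b,285+x/4.6,95+y/4.6,z).round(4)
for n,x,y,z in [('FL',57,340,.069),('FR',343,340,.069),('BL',62,50,.069),('BR',338,50,.069),('bushplateC',284,270,.07),('padA',278,272,.129),('padB',352,240,.129),('compLtop',76,355,.027),('compRtop',188,355,.027),('compLf',76,494,.012),('compRf',188,494,.012),('frontL',65,503,.065),('frontR',338,503,.065),('lipL',128,528,.058),('lipR',266,528,.058),('nutbore',268,438,.038)]: print(n,q(x,y,z))
# paddle cluster from depth
pts=[]
for g in (a,b):
    K=g['intrinsics'];v,u=np.mgrid[:384,:512];z=g['z_map'];m=z>0
    d=np.stack([(u-K[0][2])/K[0][0]*z,(v-K[1][2])/K[1][1]*z,z],-1)[m]@rot(g).T+g['xyz']; pts.append(d)
for d in pts:
    s=d[(abs(d[:,0]-.585)<.06)&(abs(d[:,1]-.075)<.06)&(d[:,2]>.085)&(d[:,2]<.2)]
    print(len(s),s.round(3)[:40].tolist())
d=np.vstack(pts)
s=d[(d[:,0]>.3)&(d[:,0]<.72)&(d[:,1]>-.1)&(d[:,1]<.55)&(d[:,2]>.14)]
key=np.unique((s/.04).round().astype(int),axis=0)*.04
print(len(s)); print(key.round(2).tolist())
E
```

```text
FL [0.5538 0.1716 0.069 ]
FR [0.5563 0.0236 0.069 ]
BL [0.7056 0.1704 0.069 ]
BR [0.7082 0.0263 0.069 ]
bushplateC [0.592  0.0545 0.07  ]
padA [0.5815 0.0729 0.129 ]
padB [0.5977 0.0371 0.129 ]
compLtop [0.5507 0.1559 0.027 ]
compRtop [0.5518 0.0952 0.027 ]
compLf [0.476  0.1531 0.012 ]
compRf [0.477  0.0917 0.012 ]
frontL [0.4699 0.1662 0.065 ]
frontR [0.4721 0.025  0.065 ]
lipL [0.4576 0.1323 0.058 ]
lipR [0.4587 0.0605 0.058 ]
nutbore [0.5068 0.0545 0.038 ]
112 [[0.602, 0.045, 0.128], [0.599, 0.044, 0.129], [0.599, 0.041, 0.128], [0.596, 0.04, 0.128], [0.592, 0.041, 0.13], [0.598, 0.05, 0.129], [0.597, 0.047, 0.128], [0.595, 0.046, 0.128], [0.592, 0.045, 0.129], [0.592, 0.041, 0.127], [0.598, 0.054, 0.128], [0.596, 0.053, 0.128], [0.593, 0.052, 0.129], [0.589, 0.053, 0.13], [0.589, 0.049, 0.129], [0.593, 0.04, 0.123], [0.596, 0.057, 0.127], [0.591, 0.058, 0.129], [0.591, 0.055, 0.128], [0.59, 0.052, 0.127], [0.589, 0.049, 0.126], [0.591, 0.042, 0.122], [0.593, 0.065, 0.129], [0.59, 0.063, 0.129], [0.588, 0.062, 0.13], [0.585, 0.061, 0.13], [0.584, 0.059, 0.129], [0.589, 0.049, 0.1
[... 6181 characters left out ...]
 [0.68, 0.36, 0.44], [0.68, 0.36, 0.48], [0.68, 0.4, 0.36], [0.68, 0.4, 0.4], [0.68, 0.44, 0.4], [0.68, 0.48, 0.36], [0.68, 0.48, 0.4], [0.68, 0.52, 0.36], [0.68, 0.52, 0.4], [0.68, 0.52, 0.44], [0.68, 0.52, 0.48], [0.68, 0.52, 0.52], [0.68, 0.56, 0.36], [0.68, 0.56, 0.4], [0.72, 0.0, 0.44], [0.72, 0.0, 0.48], [0.72, 0.08, 0.32], [0.72, 0.08, 0.36], [0.72, 0.08, 0.4], [0.72, 0.12, 0.32], [0.72, 0.12, 0.36], [0.72, 0.12, 0.4], [0.72, 0.16, 0.32], [0.72, 0.16, 0.36], [0.72, 0.16, 0.4], [0.72, 0.2, 0.36], [0.72, 0.2, 0.4], [0.72, 0.24, 0.36], [0.72, 0.24, 0.4], [0.72, 0.44, 0.4], [0.72, 0.48, 0.4], [0.72, 0.52, 0.36], [0.72, 0.52, 0.4], [0.72, 0.52, 0.44], [0.72, 0.56, 0.36], [0.72, 0.56, 0.4]]
```

```bash
python3 -c "
from h import *
print(np.array(grab_frame('wrist')['hand_eye']).round(3).tolist())"
python3 -m jog '[{"wz":0.116},{"wz":0.116},{"wz":0.116},{"wz":0.116}]' 1 20
python3 -m jog '[{"x":0.018,"y":-0.045},{"x":0.018,"y":-0.045},{"x":0.018,"y":-0.045},{"x":0.018,"y":-0.045}]'
python3 -m jog '[{"x":0.018,"y":-0.045},{"x":0.018,"y":-0.045},{"x":0.018,"y":-0.045},{"x":0.018,"y":-0.045}]'
python3 -m jog '[{"y":-0.043},{"y":-0.043},{"y":-0.043},{"y":-0.043},{"y":-0.043}]'
python3 -m jog '[{"y":-0.043},{"y":-0.043},{"y":-0.043},{"y":-0.043},{"y":-0.043}]'
python3 -m jog '[{"y":-0.043},{"y":-0.043},{"y":-0.043},{"y":-0.03},{}]'
python3 -c "
from h import *
s=get_state();print(s['tool_pos'],s['orientation'],s['joint_pos'])"
```

```text
[[-0.001, -0.966, -0.259, 0.071], [1.0, -0.001, -0.0, 0.001], [-0.0, -0.259, 0.966, -0.162], [0.0, 0.0, 0.0, 1.0]]
[ 0.27945563 -0.55841135  0.2217856 ] [-3.05585614e+00 -7.21624219e-01  1.14412649e-04] [-1.28550983e+00  5.28266935e-01  1.43361440e+00  1.87346496e-05
  1.18140127e+00 -1.78513576e-01]$[0]: bad value
$[0]: bad value
$[0]: bad value
$[0]: bad value
$[0]: bad value
$[0]: bad value
```

```bash

python3 -m jog '[{"x":0,"y":0,"z":0,"wx":0,"wy":0,"wz":0.116}]' 1 20; python3 -m jog '[{"x":0.0,"y":0.0,"z":0.0,"wx":0.0,"wy":0.0,"wz":0.116}]'
```

```text
t: 0.25
tool_pos: [0.2795, -0.5585, 0.222]
orientation: [-3.094, -0.539, 0.0]
ft_force: [-0.8, 0.5, 0.5]
grip_width: 0.0868
gripper_force: 0.0
t: 0.35
tool_pos: [0.2795, -0.5586, 0.2221]
orientation: [-3.12, -0.356, 0.0]
ft_force: [0.4, -0.3, -0.1]
grip_width: 0.0869
gripper_force: 0.0
```

All six keys are needed.

```bash

python3 -m jog '[{"x":0,"y":0,"z":0,"wx":0,"wy":0,"wz":0.116},{"x":0,"y":0,"z":0,"wx":0,"wy":0,"wz":0.116},{"x":0.018,"y":-0.045,"z":0,"wx":0,"wy":0,"wz":0},{"x":0.018,"y":-0.045,"z":0,"wx":0,"wy":0,"wz":0},{"x":0.018,"y":-0.045,"z":0,"wx":0,"wy":0,"wz":0}]'
python3 -m jog '[{"x":0.018,"y":-0.045,"z":0,"wx":0,"wy":0,"wz":0},{"x":0.018,"y":-0.045,"z":0,"wx":0,"wy":0,"wz":0},{"x":0.018,"y":-0.045,"z":0,"wx":0,"wy":0,"wz":0},{"x":0.018,"y":-0.045,"z":0,"wx":0,"wy":0,"wz":0},{"x":0.018,"y":-0.045,"z":0,"wx":0,"wy":0,"wz":0}]'
python3 -m jog '[{"x":0,"y":-0.043,"z":0,"wx":0,"wy":0,"wz":0},{"x":0,"y":-0.043,"z":0,"wx":0,"wy":0,"wz":0},{"x":0,"y":-0.043,"z":0,"wx":0,"wy":0,"wz":0},{"x":0,"y":-0.043,"z":0,"wx":0,"wy":0,"wz":0},{"x":0,"y":-0.043,"z":0,"wx":0,"wy":0,"wz":0}]'
python3 -m jog '[{"x":0,"y":-0.043,"z":0,"wx":0,"wy":0,"wz":0},{"x":0,"y":-0.043,"z":0,"wx":0,"wy":0,"wz":0},{"x":0,"y":-0.043,"z":0,"wx":0,"wy":0,"wz":0},{"x":0,"y":-0.043,"z":0,"wx":0,"wy":0,"wz":0},{"x":0,"y":-0.043,"z":0,"wx":0,"wy":0,"wz":0}]'
python3 -m jog '[{"x":0,"y":-0.043,"z":0,"wx":0,"wy":0,"wz":0},{"x":0,"y":-0.043,"z":0,"wx":0,"wy":0,"wz":0},{"x":0,"y":-0.043,"z":0,"wx":0,"wy":0,"wz":0},{"x":0,"y":-0.03,"z":0,"wx":0,"wy":0,"wz":0},{"x":0,"y":0,"z":0,"wx":0,"wy":0,"wz":0}]'
python3 -c "
from h import *
print(get_state()['joint_pos'])"
```

```text
t: 0.85
tool_pos: [0.3337, -0.4224, 0.222]
orientation: [-3.141, 0.003, 0.0]
ft_force: [1.1, 0.5, 0.0]
grip_width: 0.087
gripper_force: 0.0
t: 1.35
tool_pos: [0.424, -0.1971, 0.2225]
orientation: [-3.142, 0.001, -0.0]
ft_force: [1.9, -0.4, 0.3]
grip_width: 0.0873
gripper_force: 0.0
t: 1.85
tool_pos: [0.4234, 0.0177, 0.2226]
orientation: [-3.142, 0.001, -0.0]
ft_force: [0.1, -0.1, 0.0]
grip_width: 0.0873
gripper_force: 0.0
t: 2.35
tool_pos: [0.4233, 0.2328, 0.2225]
orientation: [3.141, 0.0, -0.0]
ft_force: [0.8, -0.7, 0.2]
grip_width: 0.0871
gripper_force: 0.0
t: 2.85
tool_pos: [0.4236, 0.3937, 0.2223]
orientation: [-3.14, -0.006, -0.002]
ft_force: [0.6, -0.4, 0.2]
grip_width: 0.0871
gripper_force: 0.0
[5.55086844e-01 4.63956054e-01 1.55416051e+00 1.17177887e-03
 1.12151906e+00 2.12145539e+00]
```

```bash

python3 -m jog '[{"x":0.0195,"y":-0.0215,"z":0.02,"wx":0,"wy":0,"wz":0},{"x":0,"y":0,"z":0.045,"wx":0,"wy":0,"wz":0},{"x":0,"y":0,"z":0.045,"wx":0,"wy":0,"wz":0},{"x":0,"y":0,"z":0.03,"wx":0,"wy":0,"wz":0},{"x":0,"y":0,"z":0,"wx":0,"wy":0,"wz":0}]'
python3 -c "
from h import *
snap('wrist','w1.png')"
```

```text
t: 3.35
tool_pos: [0.4399, 0.4083, 0.0779]
orientation: [3.135, -0.001, -0.015]
ft_force: [0.2, -0.0, -0.1]
grip_width: 0.0868
gripper_force: 0.0
```

View pics/w1.png

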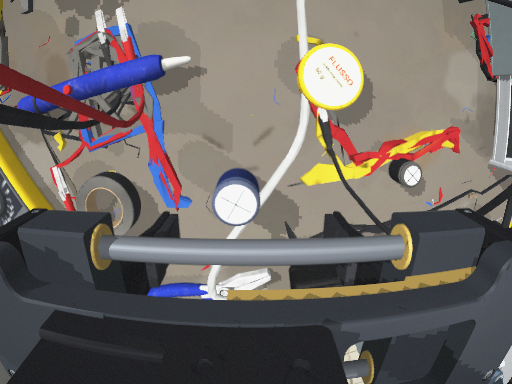

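The wrist view shows the capacitor's white top at (237,203) between the fingers. The small black capacitor at (411,173) and the tin at (330,77) are well clear.

```bash
cat >> h.py <<'E'
def wr(g,s,u,v,z):
    K=g['intrinsics'];dx,dy=u-K[0][2],v-K[1][2];r=np.hypot(dx,dy);t=r/K[0][0]
    d=np.array([dx/r*np.sin(t),dy/r*np.sin(t),np.cos(t)]);H=np.array(g['hand_eye']);Q=R.from_rotvec(s['orientation']).as_matrix()
    o=Q@H[:3,3]+s['tool_pos'];w=Q@H[:3,:3]@d;return o+w*(z-o[2])/w[2]
E
python3 -c "
from h import *
s=get_state();print(wr(load('w1.png'),s,237,203,.042),s['tool_pos'],s['orientation'],s['joint_pos'],s['dq'])"
python3 -m jog '[{"x":0,"y":0,"z":0,"wx":0,"wy":0,"wz":0}]'
```

```text
[0.44572537 0.4188665  0.042     ] [0.44183545 0.40968181 0.08058807] [ 3.13815059e+00 -1.33206639e-03 -7.85501279e-03] [ 5.62497237e-01  6.86914745e-01  1.59815486e+00 -3.03916032e-04
  8.62588244e-01  2.13434090e+00] [ 0.0044838  -0.05953475 -0.05615699  0.00148     0.00055801  0.00293593]
t: 3.5
tool_pos: [0.4444, 0.4116, 0.0839]
orientation: [-3.141, 0.001, -0.003]
ft_force: [0.4, 0.3, 0.5]
grip_width: 0.087
gripper_force: 0.0
```

```bash

python3 -m jog '[{"x":0,"y":-0.004,"z":0.025,"wx":0,"wy":0,"wz":0},{"x":0,"y":0,"z":0.025,"wx":0,"wy":0,"wz":0},{"x":0,"y":0,"z":0.012,"wx":0,"wy":0,"wz":0},{"x":0,"y":0,"z":0,"wx":0,"wy":0,"wz":0},{"x":0,"y":0,"z":0,"wx":0,"wy":0,"wz":0}]'
python3 -m jog '[{"x":0,"y":0,"z":0,"wx":0,"wy":0,"wz":0},{"x":0,"y":0,"z":0,"wx":0,"wy":0,"wz":0},{"x":0,"y":0,"z":0,"wx":0,"wy":0,"wz":0},{"x":0,"y":0,"z":0,"wx":0,"wy":0,"wz":0},{"x":0,"y":0,"z":0,"wx":0,"wy":0,"wz":0}]' -1 15
python3 -m jog '[{"x":0,"y":0,"z":0,"wx":0,"wy":0,"wz":0},{"x":0,"y":0,"z":0,"wx":0,"wy":0,"wz":0},{"x":0,"y":0,"z":0,"wx":0,"wy":0,"wz":0},{"x":0,"y":0,"z":0,"wx":0,"wy":0,"wz":0},{"x":0,"y":0,"z":0,"wx":0,"wy":0,"wz":0}]' -1 15
```

```text
t: 4.0
tool_pos: [0.4443, 0.4161, 0.022]
orientation: [-3.14, 0.0, -0.003]
ft_force: [-0.3, -0.0, 0.3]
grip_width: 0.0869
gripper_force: 0.0
t: 4.5
tool_pos: [0.4434, 0.4156, 0.0207]
orientation: [-3.141, 0.0, -0.0]
ft_force: [-0.8, 0.5, -0.4]
grip_width: 0.0546
gripper_force: 0.0
t: 5.0
tool_pos: [0.4433, 0.4155, 0.0205]
orientation: [3.142, -0.0, -0.0]
ft_force: [0.4, -0.2, -0.3]
grip_width: 0.0345
gripper_force: 15.0
```

```bash

python3 -m jog '[{"x":0,"y":0,"z":-0.025,"wx":0,"wy":0,"wz":0},{"x":0,"y":0,"z":-0.04,"wx":0,"wy":0,"wz":0},{"x":0,"y":0.02,"z":-0.04,"wx":0,"wy":0,"wz":0},{"x":0,"y":0.04,"z":0,"wx":0,"wy":0,"wz":0},{"x":0,"y":0.04,"z":0,"wx":0,"wy":0,"wz":0}]'
python3 -m jog '[{"x":0,"y":0.04,"z":0,"wx":0,"wy":0,"wz":0},{"x":0,"y":0.04,"z":0,"wx":0,"wy":0,"wz":0},{"x":0,"y":0.04,"z":0,"wx":0,"wy":0,"wz":0},{"x":0,"y":0.04,"z":0,"wx":0,"wy":0,"wz":0},{"x":0.01,"y":0.03,"z":0,"wx":0,"wy":0,"wz":0}]'
python3 -m jog '[{"x":0.03,"y":0.0015,"z":0,"wx":0,"wy":0,"wz":0},{"x":0.0275,"y":0,"z":0,"wx":0,"wy":0,"wz":0},{"x":0,"y":0,"z":0,"wx":0,"wy":0,"wz":0},{"x":0,"y":0,"z":0,"wx":0,"wy":0,"wz":0}]'
python3 -c "
from h import *
g=snap('wrist','w2.png'); b=snap('top','t2.png')
c=cv2.resize(b['pixels'][130:230,280:370],None,fx=4,fy=4,interpolation=cv2.INTER_CUBIC)
o=np.zeros((400,790,3),np.uint8);o[:,:360]=c;o[:,365:]=cv2.resize(g['pixels'][:,70:450],(425,400));cv2.imwrite('pics/c2.png',o)"
```

```text
t: 5.5
tool_pos: [0.4441, 0.3154, 0.1273]
orientation: [-3.14, -0.003, -0.006]
ft_force: [1.1, -0.9, -0.7]
grip_width: 0.0348
gripper_force: 15.0
t: 6.0
tool_pos: [0.4511, 0.1236, 0.1254]
orientation: [3.141, -0.001, -0.005]
ft_force: [-0.0, 0.4, -1.0]
grip_width: 0.0345
gripper_force: 15.0
t: 6.4
tool_pos: [0.5105, 0.1238, 0.1253]
orientation: [3.142, -0.001, -0.002]
ft_force: [-0.5, 0.0, -0.7]
grip_width: 0.0346
gripper_force: 15.0
```

View pics/c2.png

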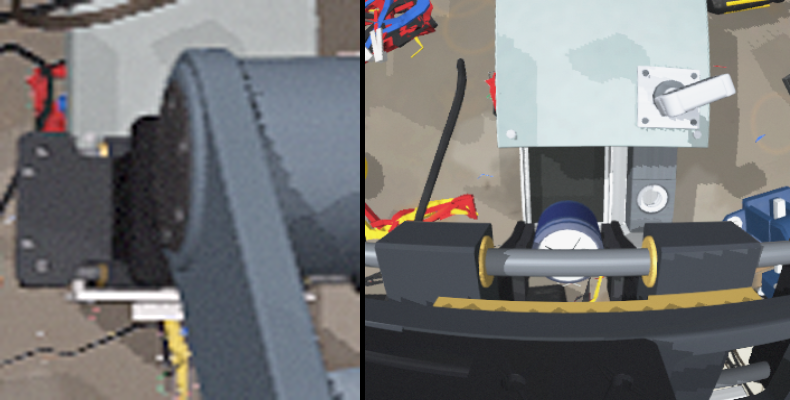

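The wrist view, in the right half, shows the capacitor over the compartment. The compartment's inner edges are at x≈528 and 606 in the crop, and the box's front edge is at y≈147. I'll check the centring.

```bash
python3 -c "
from h import *
s=get_state();g=load('w2.png')
for x,y,z in [(528,170,.012),(606,170,.012),(528,170,.027),(606,170,.027),(496,147,.069),(708,151,.069),(568,147,.069),(652,196,.038),(672,97,.079),(568,245,.1455)]:
  print(x,y,z,wr(g,s,70+(x-365)*380/425,y*.96,z).round(4))"
```

```text
528 170 0.012 [0.5273 0.1568 0.012 ]
606 170 0.012 [0.5273 0.0909 0.012 ]
528 170 0.027 [0.5302 0.155  0.027 ]
606 170 0.027 [0.5302 0.0927 0.027 ]
496 147 0.069 [0.5553 0.1712 0.069 ]
708 151 0.069 [0.5538 0.0251 0.069 ]
568 147 0.069 [0.5548 0.1232 0.069 ]
652 196 0.038 [0.5101 0.0563 0.038 ]
672 97 0.079 [0.5918 0.057  0.079 ]
568 245 0.1455 [0.515  0.1233 0.1455]
```

```bash

python3 -m jog '[{"x":0,"y":0,"z":0.03,"wx":0,"wy":0,"wz":0},{"x":0,"y":0,"z":0.03,"wx":0,"wy":0,"wz":0},{"x":0,"y":0,"z":0.02,"wx":0,"wy":0,"wz":0},{"x":0,"y":0,"z":0.008,"wx":0,"wy":0,"wz":0},{"x":0,"y":0,"z":0.002,"wx":0,"wy":0,"wz":0}]'
python3 -m jog '[{"x":0,"y":0,"z":0.002,"wx":0,"wy":0,"wz":0},{"x":0,"y":0,"z":0,"wx":0,"wy":0,"wz":0},{"x":0,"y":0,"z":0,"wx":0,"wy":0,"wz":0}]'
```

```text
t: 7.0
tool_pos: [0.5093, 0.1243, 0.0348]
orientation: [3.142, 0.001, -0.004]
ft_force: [-0.5, 0.4, 0.3]
grip_width: 0.0348
gripper_force: 15.0
t: 7.3
tool_pos: [0.5113, 0.1241, 0.0344]
orientation: [-3.142, 0.0, -0.003]
ft_force: [-0.1, -0.2, -1.4]
grip_width: 0.0341
gripper_force: 15.0
```

```bash

python3 -m jog '[{"x":0,"y":0,"z":0.001,"wx":0,"wy":0,"wz":0},{"x":0,"y":0,"z":0.001,"wx":0,"wy":0,"wz":0},{"x":0,"y":0,"z":0,"wx":0,"wy":0,"wz":0}]'
python3 -m jog '[{"x":0,"y":0,"z":0,"wx":0,"wy":0,"wz":0},{"x":0,"y":0,"z":0,"wx":0,"wy":0,"wz":0},{"x":0,"y":0,"z":0,"wx":0,"wy":0,"wz":0},{"x":0,"y":0,"z":0,"wx":0,"wy":0,"wz":0}]' 0.1
python3 -m jog '[{"x":0,"y":0,"z":-0.02,"wx":0,"wy":0,"wz":0},{"x":0,"y":0,"z":-0.045,"wx":0,"wy":0,"wz":0},{"x":0,"y":0,"z":-0.045,"wx":0,"wy":0,"wz":0},{"x":0,"y":0,"z":0,"wx":0,"wy":0,"wz":0},{"x":0,"y":0,"z":0,"wx":0,"wy":0,"wz":0}]'
python3 -c "
from h import *
g=snap('wrist','w3.png')"
```

```text
t: 7.6
tool_pos: [0.5112, 0.124, 0.0324]
orientation: [-3.142, 0.0, -0.002]
ft_force: [-0.1, 0.6, 5.0]
grip_width: 0.0345
gripper_force: 15.0
t: 8.0
tool_pos: [0.5106, 0.124, 0.0314]
orientation: [-3.142, 0.0, 0.0]
ft_force: [0.5, 0.1, 0.0]
grip_width: 0.047
gripper_force: 0.0
t: 8.5
tool_pos: [0.5113, 0.1241, 0.1425]
orientation: [-3.142, 0.0, -0.004]
ft_force: [-0.1, 1.4, 0.0]
grip_width: 0.0473
gripper_force: 0.0
```

View pics/w3.png

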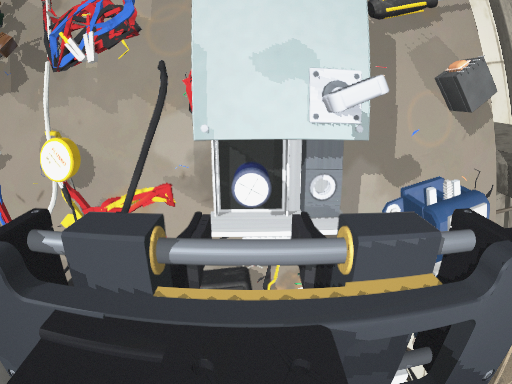

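The capacitor stands upright in the compartment at (251,187). I now shut the fingers, move in front of the lip, tilt slightly and push.

```bash

python3 -m jog '[{"x":-0.04,"y":0.013,"z":0,"wx":0,"wy":0,"wz":0},{"x":-0.046,"y":0.013,"z":0,"wx":0,"wy":0,"wz":0},{"x":0,"y":0,"z":0.04,"wx":0,"wy":0,"wz":0},{"x":0,"y":0,"z":0.04,"wx":0,"wy":0,"wz":0},{"x":0,"y":0,"z":0.011,"wx":0,"wy":0,"wz":0}]' -1 20
python3 -m jog '[{"x":0,"y":0,"z":0,"wx":0,"wy":0.1,"wz":0},{"x":0,"y":0,"z":0,"wx":0,"wy":0.1,"wz":0},{"x":0,"y":0,"z":0,"wx":0,"wy":0,"wz":0},{"x":0,"y":0,"z":0,"wx":0,"wy":0,"wz":0}]'
```

```text
t: 9.05
tool_pos: [0.4209, 0.0979, 0.0467]
orientation: [-3.141, 0.001, 0.015]
ft_force: [-0.9, 0.2, 0.1]
grip_width: 0.0159
gripper_force: 0.0
t: 9.45
tool_pos: [0.4237, 0.0981, 0.0495]
orientation: [-3.126, 0.001, -0.306]
ft_force: [0.4, 0.2, -0.6]
grip_width: 0.0006
gripper_force: 0.0
```

```bash

python3 -m jog '[{"x":0.0098,"y":0,"z":0.002,"wx":0,"wy":0,"wz":0},{"x":0.0059,"y":0,"z":0.0012,"wx":0,"wy":0,"wz":0},{"x":0.0059,"y":0,"z":0.0012,"wx":0,"wy":0,"wz":0},{"x":0.0059,"y":0,"z":0.0012,"wx":0,"wy":0,"wz":0},{"x":0.0059,"y":0,"z":0.0012,"wx":0,"wy":0,"wz":0}]'
python3 -m jog '[{"x":0.0078,"y":0,"z":0.0016,"wx":0,"wy":0,"wz":0},{"x":0.0078,"y":0,"z":0.0016,"wx":0,"wy":0,"wz":0},{"x":0.0078,"y":0,"z":0.0016,"wx":0,"wy":0,"wz":0},{"x":0.0078,"y":0,"z":0.0016,"wx":0,"wy":0,"wz":0},{"x":0.0078,"y":0,"z":0.0016,"wx":0,"wy":0,"wz":0}]'
python3 -m jog '[{"x":0.0059,"y":0,"z":0.0012,"wx":0,"wy":0,"wz":0},{"x":0.0059,"y":0,"z":0.0012,"wx":0,"wy":0,"wz":0},{"x":0.0059,"y":0,"z":0.0012,"wx":0,"wy":0,"wz":0},{"x":0.0059,"y":0,"z":0.0012,"wx":0,"wy":0,"wz":0}]'
```

```text
t: 9.95
tool_pos: [0.4577, 0.0981, 0.0503]
orientation: [-3.126, 0.0, -0.308]
ft_force: [-3.3, -1.2, 1.0]
grip_width: 0.0005
gripper_force: 1.5
t: 10.45
tool_pos: [0.4991, 0.0982, 0.0503]
orientation: [-3.126, 0.0, -0.313]
ft_force: [-2.9, 2.9, -0.1]
grip_width: 0.0002
gripper_force: 1.7
t: 10.85
tool_pos: [0.5232, 0.098, 0.0504]
orientation: [3.126, -0.0, 0.314]
ft_force: [-3.3, 2.3, -1.3]
grip_width: 0.0005
gripper_force: 1.7
```

```bash

python3 -m jog '[{"x":0.0039,"y":0,"z":0.0008,"wx":0,"wy":0,"wz":0},{"x":0.0039,"y":0,"z":0.0008,"wx":0,"wy":0,"wz":0}]'
python3 -m jog '[{"x":0.003,"y":0,"z":0.0006,"wx":0,"wy":0,"wz":0},{"x":0,"y":0,"z":0,"wx":0,"wy":0,"wz":0}]'
python3 -m jog '[{"x":0.002,"y":0,"z":0.0004,"wx":0,"wy":0,"wz":0},{"x":0,"y":0,"z":0,"wx":0,"wy":0,"wz":0}]'
```

```text
t: 11.05
tool_pos: [0.5324, 0.0977, 0.0507]
orientation: [3.125, -0.001, 0.318]
ft_force: [-1.9, -0.4, -1.3]
grip_width: 0.0005
gripper_force: 1.5
t: 11.25
tool_pos: [0.5338, 0.0978, 0.0505]
orientation: [3.126, -0.0, 0.313]
ft_force: [-2.2, 0.7, 0.3]
grip_width: 0.0005
gripper_force: 1.3
t: 11.45
tool_pos: [0.534, 0.0979, 0.0502]
orientation: [3.126, -0.0, 0.308]
ft_force: [-5.9, -0.7, 2.4]
grip_width: 0.0005
gripper_force: 2.4
```

```bash

python3 -m jog '[{"x":0.002,"y":0,"z":0.0004,"wx":0,"wy":0,"wz":0},{"x":0,"y":0,"z":0,"wx":0,"wy":0,"wz":0}]'
python3 -m jog '[{"x":0.001,"y":0,"z":0.0002,"wx":0,"wy":0,"wz":0},{"x":0,"y":0,"z":0,"wx":0,"wy":0,"wz":0}]'
python3 -c "
from h import *
g=snap('top','t3.png')
K=g['intrinsics'];v,u=np.mgrid[:384,:512];z=g['z_map'];m=z>0
d=np.stack([(u-K[0][2])/K[0][0]*z,(v-K[1][2])/K[1][1]*z,z],-1)[m]@rot(g).T+g['xyz']
s=d[(abs(d[:,0]-.59)<.03)&(abs(d[:,1]-.055)<.03)&(d[:,2]>.09)&(d[:,2]<.15)]
print(len(s),np.percentile(s[:,2],[10,50,90]) if len(s) else '')
a=snap('scene','s3.png')
z=a['z_map'];m=z>0;K=a['intrinsics']
d=np.stack([(u-K[0][2])/K[0][0]*z,(v-K[1][2])/K[1][1]*z,z],-1)[m]@rot(a).T+a['xyz']
s=d[(abs(d[:,0]-.59)<.03)&(abs(d[:,1]-.055)<.03)&(d[:,2]>.09)&(d[:,2]<.15)]
print(len(s),np.percentile(s[:,2],[50,75,90,97]) if len(s) else '')"
```

```text
t: 11.65
tool_pos: [0.5342, 0.098, 0.0498]
orientation: [3.127, 0.0, 0.302]
ft_force: [-8.1, -1.5, 3.4]
grip_width: 0.0005
gripper_force: 3.5
t: 11.85
tool_pos: [0.5343, 0.098, 0.0496]
orientation: [-3.127, -0.0, -0.299]
ft_force: [-8.8, -1.7, 4.9]
grip_width: 0.0003
gripper_force: 4.0
113 [0.11659674 0.12248987 0.12476295]
0
```

The drawer is home: the force climbs while the position stalls, and the bolt head top fell from 0.130 to about 0.123. I retreat, untilt and turn the tool to the paddle's direction (about 114° in the world).

```bash

python3 -m jog '[{"x":-0.03,"y":0,"z":-0.006,"wx":0,"wy":0,"wz":0},{"x":-0.03,"y":0,"z":-0.02,"wx":0,"wy":0,"wz":0},{"x":0,"y":0,"z":-0.04,"wx":0,"wy":-0.1,"wz":0},{"x":0,"y":0,"z":-0.04,"wx":0,"wy":-0.1,"wz":0},{"x":0,"y":0,"z":-0.03,"wx":0,"wy":0,"wz":-0.14}]' 1
python3 -m jog '[{"x":0,"y":0,"z":0,"wx":0,"wy":0,"wz":-0.14},{"x":0,"y":0,"z":0,"wx":0,"wy":0,"wz":-0.14},{"x":0,"y":0,"z":0,"wx":0,"wy":0,"wz":-0.14},{"x":0,"y":0,"z":0,"wx":0,"wy":0,"wz":-0.14},{"x":0,"y":0,"z":0,"wx":0,"wy":0,"wz":-0.14}]'
python3 -m jog '[{"x":0,"y":0,"z":0,"wx":0,"wy":0,"wz":-0.14},{"x":0,"y":0,"z":0,"wx":0,"wy":0,"wz":-0.14},{"x":0,"y":0,"z":0,"wx":0,"wy":0,"wz":-0.14},{"x":0,"y":0,"z":0,"wx":0,"wy":0,"wz":-0.14},{"x":0,"y":0,"z":0,"wx":0,"wy":0,"wz":-0.14}]'
python3 -m jog '[{"x":0,"y":0,"z":0,"wx":0,"wy":0,"wz":-0.14},{"x":0,"y":0,"z":0,"wx":0,"wy":0,"wz":-0.14},{"x":0,"y":0,"z":0,"wx":0,"wy":0,"wz":-0.14},{"x":0,"y":0,"z":0,"wx":0,"wy":0,"wz":0},{"x":0,"y":0,"z":0,"wx":0,"wy":0,"wz":0}]'
cat >> h.py <<'E'
def tgt(x,y,z):
    s=get_state();Q=R.from_rotvec(s['orientation']).as_matrix()
    print('pos',s['tool_pos'].round(4),'xang',np.degrees(np.arctan2(Q[1,0],Q[0,0])).round(2),'zax',Q[:,2].round(3),'q6',s['joint_pos'][5].round(3),'rows',(Q.T@(np.array([x,y,z])-s['tool_pos'])).round(4))
E
python3 -c "
from h import *
tgt(.591,.0555,.16)"
```

```text
t: 12.45
tool_pos: [0.4689, 0.0977, 0.1631]
orientation: [3.131, 0.224, 0.059]
ft_force: [0.3, 0.4, 0.6]
grip_width: 0.0321
gripper_force: 0.0
t: 12.95
tool_pos: [0.4662, 0.0979, 0.1611]
orientation: [2.852, 1.283, 0.049]
ft_force: [-0.7, 0.0, 1.1]
grip_width: 0.0726
gripper_force: 0.0
t: 13.45
tool_pos: [0.4662, 0.0979, 0.161]
orientation: [2.232, 2.177, 0.039]
ft_force: [0.6, -0.4, 0.6]
grip_width: 0.087
gripper_force: 0.0
t: 13.95
tool_pos: [0.4652, 0.098, 0.1607]
orientation: [1.739, 2.585, 0.028]
ft_force: [0.3, -0.3, -0.4]
grip_width: 0.087
gripper_force: 0.0
pos [0.4652 0.098  0.1607] xang 112.12 zax [ 0.032  0.001 -0.999] q6 -0.417 rows [-0.0868  0.1004  0.0047]
```

```bash

python3 -m jog '[{"x":0,"y":0,"z":0,"wx":0.03,"wy":0.012,"wz":-0.03},{"x":0,"y":0,"z":0,"wx":0,"wy":0,"wz":0},{"x":0,"y":0,"z":0,"wx":0,"wy":0,"wz":0}]'
python3 -c "
from h import *
tgt(.591,.0555,.16); print(get_state()['joint_pos'])"
```

```text
t: 14.25
tool_pos: [0.4645, 0.0982, 0.1604]
orientation: [-1.712, -2.632, 0.002]
ft_force: [-0.4, 1.0, -0.9]
grip_width: 0.0872
gripper_force: 0.0
pos [0.4645 0.0982 0.1604] xang 113.91 zax [-0.002 -0.    -1.   ] q6 -0.445 rows [-0.0903  0.0983  0.0001]
[-2.76820133e-02  4.25544754e-01  1.86463469e+00 -1.32404034e-04
  8.53311920e-01 -4.44986502e-01]
```

```bash

python3 -m jog '[{"x":-0.0226,"y":0.0246,"z":0,"wx":0,"wy":0,"wz":0},{"x":-0.0226,"y":0.0246,"z":0,"wx":0,"wy":0,"wz":0},{"x":-0.0226,"y":0.0246,"z":0,"wx":0,"wy":0,"wz":0},{"x":-0.0225,"y":0.0245,"z":0,"wx":0,"wy":0,"wz":0},{"x":0,"y":0,"z":0,"wx":0,"wy":0,"wz":0}]'
python3 -m jog '[{"x":0,"y":0,"z":0,"wx":0,"wy":0,"wz":0},{"x":0,"y":0,"z":0,"wx":0,"wy":0,"wz":0}]'
python3 -c "
from h import *
tgt(.591,.0555,.16); g=snap('wrist','w4.png')
cv2.imwrite('pics/c4.png',cv2.resize(g['pixels'][130:270,150:350],(800,560),interpolation=cv2.INTER_CUBIC)); np.save('pics/st4.npy',get_state(),allow_pickle=True)"
```

```text
t: 14.75
tool_pos: [0.5956, 0.0538, 0.1602]
orientation: [1.713, 2.629, 0.002]
ft_force: [-0.0, 0.9, 0.1]
grip_width: 0.087
gripper_force: 0.0
t: 14.95
tool_pos: [0.5888, 0.0562, 0.1594]
orientation: [-1.708, -2.631, 0.005]
ft_force: [0.0, -1.0, 0.5]
grip_width: 0.0873
gripper_force: 0.0
pos [0.5888 0.0562 0.1594] xang 114.01 zax [-0.006  0.    -1.   ] q6 -0.512 rows [-0.0015  0.0018 -0.0006]
```

View pics/c4.png

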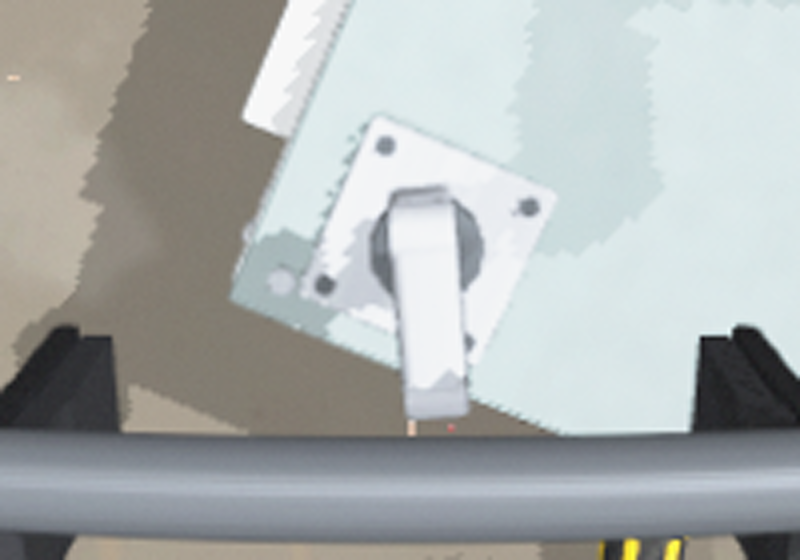

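The close view shows the paddle running from about (422,205) to (437,415) in the crop, between the fingers and slightly left of their middle.

```bash
python3 -c "
from h import *
s=np.load('pics/st4.npy',allow_pickle=True).item();g=load('w4.png')
def f(x,y,z): return wr(g,s,150+x/4,130+y/4,z)
P=[f(420,207,.1225),f(437,415,.1225),f(392,260,.1225),f(458,258,.1225),f(404,400,.1225),f(468,400,.1225)]
for p in P: print(p.round(4))
d=P[0]-P[1];print(np.linalg.norm(d),np.degrees(np.arctan2(d[1],d[0])),(P[0]+P[1])/2)
print('plate', sum(f(x,y,.072) for x,y in [(385,145),(530,206),(325,285)])[:2]/3, (f(530,206,.072)+f(325,285,.072))/2)
z=g['z_map'];print(z[180:235:6,250:268:4].round(4))
tgt(.591,.0555,.086)"
```

```text
[0.5836 0.0746 0.1225]
[0.6025 0.0401 0.1225]
[0.583  0.0639 0.1225]
[0.5934 0.069  0.1225]
[0.5958 0.0404 0.1225]
[0.6064 0.0452 0.1225]
0.03934778905649077 118.7689923925499 [0.59306551 0.05739179 0.1225    ]
plate [0.58836091 0.06131181] [0.59415015 0.05569966 0.072     ]
[[0.2122 0.2109 0.2101 0.2121 0.257 ]
 [0.2077 0.2066 0.2078 0.2091 0.2522]
 [0.2079 0.2087 0.2075 0.2088 0.2531]
 [0.2102 0.2094 0.2111 0.212  0.2547]
 [0.2101 0.2109 0.2102 0.2113 0.2624]
 [0.2136 0.2114 0.2111 0.2125 0.2646]
 [0.2138 0.2124 0.213  0.2132 0.2649]
 [0.2159 0.2144 0.2138 0.2131 0.225 ]
 [0.2169 0.2158 0.2147 0.2154 0.2154]
 [0.3478 0.2174 0.2191 0.3491 0.3467]]
pos [0.5888 0.0563 0.1596] xang 114.03 zax [-0.005  0.    -1.   ] q6 -0.513 rows [-0.0018  0.0021  0.0736]
```

```bash

python3 -m jog '[{"x":-0.0018,"y":0.0033,"z":0.02,"wx":0,"wy":0,"wz":-0.05},{"x":0,"y":0,"z":0.025,"wx":0,"wy":0,"wz":0},{"x":0,"y":0,"z":0.025,"wx":0,"wy":0,"wz":0},{"x":0,"y":0,"z":0.003,"wx":0,"wy":0,"wz":0},{"x":0,"y":0,"z":0,"wx":0,"wy":0,"wz":0}]' -0.3 5
python3 -m jog '[{"x":0,"y":0,"z":0,"wx":0,"wy":0,"wz":0},{"x":0,"y":0,"z":0,"wx":0,"wy":0,"wz":0},{"x":0,"y":0,"z":0,"wx":0,"wy":0,"wz":0}]'
python3 -c "
from h import *
tgt(.5925,.056,.086)"
```

```text
t: 15.5
tool_pos: [0.5929, 0.0558, 0.0866]
orientation: [-1.641, -2.673, 0.004]
ft_force: [0.1, 0.6, 0.9]
grip_width: 0.055
gripper_force: 0.0
t: 15.8
tool_pos: [0.5947, 0.0554, 0.0881]
orientation: [-1.644, -2.676, 0.001]
ft_force: [-0.1, -1.2, 0.0]
grip_width: 0.034
gripper_force: 0.0
pos [0.5947 0.0554 0.0881] xang 116.89 zax [-0.001 -0.    -1.   ] q6 -0.563 rows [ 0.0015 -0.0017  0.0021]
```

```bash

python3 -m jog '[{"x":0.0015,"y":-0.0017,"z":0.002,"wx":0,"wy":0,"wz":0},{"x":0,"y":0,"z":0,"wx":0,"wy":0,"wz":0},{"x":0,"y":0,"z":0,"wx":0,"wy":0,"wz":0}]' -0.6 3
python3 -m jog '[{"x":0,"y":0,"z":0,"wx":0,"wy":0,"wz":0},{"x":0,"y":0,"z":0,"wx":0,"wy":0,"wz":0}]' -0.6 3
python3 -c "
from h import *
tgt(.5925,.056,.086); g=snap('wrist','w5.png')
cv2.imwrite('pics/c5.png',cv2.resize(g['pixels'][130:270,170:340],(680,560),interpolation=cv2.INTER_CUBIC)); np.save('pics/st5.npy',get_state(),allow_pickle=True)"
```

```text
t: 16.1
tool_pos: [0.5917, 0.056, 0.0849]
orientation: [-1.643, -2.675, 0.003]
ft_force: [-0.4, 1.0, 0.3]
grip_width: 0.0193
gripper_force: 0.0
t: 16.3
tool_pos: [0.5919, 0.056, 0.0848]
orientation: [-1.643, -2.675, 0.003]
ft_force: [-0.2, -0.3, 0.9]
grip_width: 0.0177
gripper_force: 0.0
pos [0.5919 0.056  0.0848] xang 116.89 zax [-0.003 -0.    -1.   ] q6 -0.562 rows [-0.0003  0.0006 -0.0012]
```

View pics/c5.png

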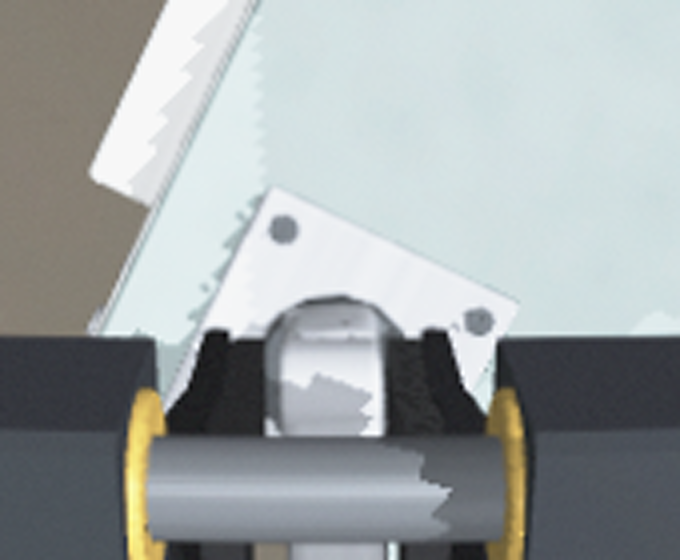

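The paddle sits well aligned between the pads, with left gap at x≈268-283 and right gap at about 385-388. I shift by 1 mm, loosen to 15 mm, and turn backward while watching the head's depth.

```bash
cat >> h.py <<'E'
def dep():
    g=grab_frame('wrist');z=g['z_map'][222:236,247:260];s=get_state();Q=R.from_rotvec(s['orientation']).as_matrix()
    print('DEPTH',np.median(z).round(4),'row18',np.median(g['z_map'][216:221,247:260]).round(4),'z',s['tool_pos'].round(4),'xang',np.degrees(np.arctan2(Q[1,0],Q[0,0])).round(1),'mz',s['moment'].round(2))
E
python3 -m jog '[{"x":0,"y":0.001,"z":-0.001,"wx":0,"wy":0,"wz":0},{"x":0,"y":0,"z":0,"wx":0,"wy":0,"wz":0},{"x":0,"y":0,"z":0,"wx":0,"wy":0,"wz":0}]' -0.66 3
python3 -c "from h import *;dep()"
python3 -m jog '[{"x":0,"y":0,"z":0,"wx":0,"wy":0,"wz":-0.12},{"x":0,"y":0,"z":0,"wx":0,"wy":0,"wz":-0.12},{"x":0,"y":0,"z":0,"wx":0,"wy":0,"wz":-0.1}]'
python3 -c "from h import *;dep()"
```

```text
t: 16.65
tool_pos: [0.5928, 0.0564, 0.0859]
orientation: [-1.643, -2.675, 0.003]
ft_force: [0.5, -0.1, 0.8]
grip_width: 0.0148
gripper_force: 0.0
DEPTH 0.1367 row18 0.1381 z [0.5927 0.0565 0.0859] xang 116.9 mz [ 0.03 -0.13  0.02]
t: 17.0
tool_pos: [0.593, 0.0564, 0.0859]
orientation: [-1.16, -2.917, 0.002]
ft_force: [-0.3, 0.2, -0.4]
grip_width: 0.0147
gripper_force: 0.9
DEPTH 0.1367 row18 0.1377 z [0.593  0.0564 0.0859] xang 136.8 mz [ 0.02 -0.21  0.  ]
```

```bash

python3 -m jog '[{"x":0,"y":0,"z":0,"wx":0,"wy":0,"wz":-0.1},{"x":0,"y":0,"z":0,"wx":0,"wy":0,"wz":-0.1}]'
python3 -c "from h import *;dep()"
python3 -m jog '[{"x":0,"y":0,"z":0,"wx":0,"wy":0,"wz":-0.1},{"x":0,"y":0,"z":0,"wx":0,"wy":0,"wz":-0.1}]'
python3 -c "from h import *;dep()"
```

```text
t: 17.25
tool_pos: [0.593, 0.0564, 0.086]
orientation: [-0.867, -3.017, 0.001]
ft_force: [0.4, -0.5, 0.4]
grip_width: 0.0151
gripper_force: 1.3
DEPTH 0.1365 row18 0.1378 z [0.593  0.0564 0.086 ] xang 148.1 mz [ 0.09 -0.15  0.02]
t: 17.5
tool_pos: [0.593, 0.0564, 0.086]
orientation: [-0.563, -3.088, 0.001]
ft_force: [-0.0, 0.8, 0.5]
grip_width: 0.015
gripper_force: 1.4
DEPTH 0.1365 row18 0.1379 z [0.593  0.0564 0.086 ] xang 159.5 mz [ 0.09 -0.13  0.03]
```

```bash

python3 -m jog '[{"x":0,"y":0,"z":0,"wx":0,"wy":0,"wz":-0.1},{"x":0,"y":0,"z":0,"wx":0,"wy":0,"wz":-0.1}]'
python3 -c "from h import *;dep()"
```

```text
t: 17.75
tool_pos: [0.593, 0.0564, 0.0861]
orientation: [-0.254, -3.129, 0.0]
ft_force: [0.3, -0.3, 1.5]
grip_width: 0.0149
gripper_force: 1.5
DEPTH 0.1365 row18 0.1377 z [0.593  0.0564 0.0861] xang 170.9 mz [ 0.15 -0.18 -0.  ]
```

```bash

python3 -m jog '[{"x":0,"y":0,"z":0,"wx":0,"wy":0,"wz":-0.1},{"x":0,"y":0,"z":0,"wx":0,"wy":0,"wz":-0.1}]'
python3 -c "from h import *;dep()"
```

```text
t: 18.0
tool_pos: [0.593, 0.0564, 0.0861]
orientation: [0.058, -3.138, 0.0]
ft_force: [-0.8, -0.9, 1.9]
grip_width: 0.0146
gripper_force: 1.5
DEPTH 0.1363 row18 0.1376 z [0.5929 0.0564 0.086 ] xang -177.7 mz [ 0.2  -0.14 -0.02]
```

```bash

python3 -m jog '[{"x":0,"y":0,"z":0,"wx":0,"wy":0,"wz":0},{"x":0,"y":0,"z":0,"wx":0,"wy":0,"wz":0}]' -0.61
python3 -c "from h import *;dep()"
python3 -m jog '[{"x":0,"y":0,"z":0,"wx":0,"wy":0,"wz":-0.1},{"x":0,"y":0,"z":0,"wx":0,"wy":0,"wz":-0.1}]'
python3 -c "from h import *;dep()"
```

```text
t: 18.25
tool_pos: [0.5924, 0.0565, 0.0857]
orientation: [0.055, -3.137, -0.0]
ft_force: [-0.7, -0.8, -0.5]
grip_width: 0.0164
gripper_force: 0.0
DEPTH 0.136 row18 0.138 z [0.5924 0.0565 0.0857] xang -178.0 mz [ 0.1  -0.13  0.04]
t: 18.5
tool_pos: [0.5925, 0.0564, 0.0857]
orientation: [0.376, -3.115, -0.001]
ft_force: [0.2, -0.0, -0.3]
grip_width: 0.0169
gripper_force: 0.8
DEPTH 0.1359 row18 0.1382 z [0.5925 0.0564 0.0857] xang -166.1 mz [ 0.11 -0.12 -0.01]
```

```bash

python3 -m jog '[{"x":0,"y":0,"z":0,"wx":0,"wy":0,"wz":-0.1},{"x":0,"y":0,"z":0,"wx":0,"wy":0,"wz":-0.1}]'
python3 -c "from h import *;dep();print(get_state()['joint_pos'])"
```

```text
t: 18.75
tool_pos: [0.5925, 0.0564, 0.0857]
orientation: [0.683, -3.062, -0.001]
ft_force: [0.4, -1.5, 0.7]
grip_width: 0.0167
gripper_force: 1.4
DEPTH 0.1417 row18 0.1417 z [0.5926 0.0564 0.0857] xang -154.7 mz [ 0.08 -0.08  0.04]
[-9.24592714e-02  6.71290449e-01  1.61660386e+00 -7.64779208e-04
  8.57445667e-01 -2.10464595e+00]
```

```bash

python3 -m jog '[{"x":0,"y":0,"z":0,"wx":0,"wy":0,"wz":-0.1},{"x":0,"y":0,"z":0,"wx":0,"wy":0,"wz":-0.1}]'
python3 -c "from h import *;dep()"
```

```text
t: 19.0
tool_pos: [0.5926, 0.0563, 0.0859]
orientation: [0.984, -2.98, -0.001]
ft_force: [-0.8, -0.8, 1.9]
grip_width: 0.0169
gripper_force: 1.2
DEPTH 0.1417 row18 0.1417 z [0.5926 0.0563 0.0859] xang -143.3 mz [ 0.1  -0.1   0.02]
```

The bolt dropped: depth went from 0.1359 to 0.1417 at a tool angle of about 205°. I now align with a light grip to read the angle, then loosen and turn forward.

```bash

python3 -m jog '[{"x":0,"y":0,"z":0,"wx":0,"wy":0,"wz":0.13},{"x":0,"y":0,"z":0,"wx":0,"wy":0,"wz":0},{"x":0,"y":0,"z":0,"wx":0,"wy":0,"wz":0},{"x":0,"y":0,"z":0,"wx":0,"wy":0,"wz":0}]' -1 3
python3 -c "from h import *;dep()"
python3 -m jog '[{"x":0,"y":0,"z":0,"wx":0,"wy":0,"wz":0},{"x":0,"y":0,"z":0,"wx":0,"wy":0,"wz":0},{"x":0,"y":0,"z":0,"wx":0,"wy":0,"wz":0}]' -0.63
python3 -c "from h import *;dep()"
```

```text
t: 19.45
tool_pos: [0.5929, 0.0564, 0.0859]
orientation: [0.79, -3.038, -0.001]
ft_force: [0.1, -0.1, -0.5]
grip_width: 0.0121
gripper_force: 3.0
DEPTH 0.1415 row18 0.1415 z [0.593  0.0564 0.0859] xang -150.9 mz [ 0.07 -0.24 -0.05]
t: 19.8
tool_pos: [0.5924, 0.0565, 0.0858]
orientation: [0.789, -3.037, -0.002]
ft_force: [0.2, 0.2, 0.1]
grip_width: 0.0158
gripper_force: 0.0
DEPTH 0.1414 row18 0.1417 z [0.5925 0.0565 0.0858] xang -150.9 mz [ 0.13 -0.12  0.01]
```

```bash

python3 -m jog '[{"x":0,"y":0,"z":0,"wx":0,"wy":0,"wz":0.14},{"x":0,"y":0,"z":0,"wx":0,"wy":0,"wz":0.14},{"x":0,"y":0,"z":0,"wx":0,"wy":0,"wz":0.14},{"x":0,"y":0,"z":0,"wx":0,"wy":0,"wz":0.14},{"x":0,"y":0,"z":0,"wx":0,"wy":0,"wz":0.14}]'
python3 -m jog '[{"x":0,"y":0,"z":0,"wx":0,"wy":0,"wz":0.14},{"x":0,"y":0,"z":0,"wx":0,"wy":0,"wz":0.14},{"x":0,"y":0,"z":0,"wx":0,"wy":0,"wz":0.14},{"x":0,"y":0,"z":0,"wx":0,"wy":0,"wz":0.14},{"x":0,"y":0,"z":0,"wx":0,"wy":0,"wz":0.14}]'
python3 -c "from h import *;dep()"
```

```text
t: 20.35
tool_pos: [0.5927, 0.0564, 0.0857]
orientation: [-0.309, -3.123, 0.001]
ft_force: [0.6, -0.2, -0.7]
grip_width: 0.0155
gripper_force: 0.7
t: 20.85
tool_pos: [0.5926, 0.0566, 0.0856]
orientation: [-1.361, -2.828, 0.002]
ft_force: [-0.0, 0.2, 0.2]
grip_width: 0.0162
gripper_force: 0.7
DEPTH 0.1425 row18 0.1423 z [0.5927 0.0566 0.0857] xang 128.4 mz [ 0.06 -0.19 -0.02]
```

```bash

python3 -m jog '[{"x":0,"y":0,"z":0,"wx":0,"wy":0,"wz":0.14},{"x":0,"y":0,"z":0,"wx":0,"wy":0,"wz":0.14},{"x":0,"y":0,"z":0,"wx":0,"wy":0,"wz":0.14},{"x":0,"y":0,"z":0,"wx":0,"wy":0,"wz":0.14},{"x":0,"y":0,"z":0,"wx":0,"wy":0,"wz":0.14}]'
python3 -m jog '[{"x":0,"y":0,"z":0,"wx":0,"wy":0,"wz":0.14},{"x":0,"y":0,"z":0,"wx":0,"wy":0,"wz":0.14},{"x":0,"y":0,"z":0,"wx":0,"wy":0,"wz":0.14},{"x":0,"y":0,"z":0,"wx":0,"wy":0,"wz":0.14},{"x":0,"y":0,"z":0,"wx":0,"wy":0,"wz":0.14}]'
python3 -c "from h import *;dep()"
python3 -m jog '[{"x":0,"y":0,"z":0,"wx":0,"wy":0,"wz":0.14},{"x":0,"y":0,"z":0,"wx":0,"wy":0,"wz":0.14},{"x":0,"y":0,"z":0,"wx":0,"wy":0,"wz":0.14},{"x":0,"y":0,"z":0,"wx":0,"wy":0,"wz":0.14},{"x":0,"y":0,"z":0,"wx":0,"wy":0,"wz":0.14}]'
python3 -m jog '[{"x":0,"y":0,"z":0,"wx":0,"wy":0,"wz":0.14},{"x":0,"y":0,"z":0,"wx":0,"wy":0,"wz":0.14},{"x":0,"y":0,"z":0,"wx":0,"wy":0,"wz":0.14},{"x":0,"y":0,"z":0,"wx":0,"wy":0,"wz":0.14},{"x":0,"y":0,"z":0,"wx":0,"wy":0,"wz":0}]'
python3 -c "from h import *;dep();print(get_state()['joint_pos'])"
```

```text
t: 21.4
tool_pos: [0.5929, 0.0566, 0.0857]
orientation: [-2.246, -2.193, 0.003]
ft_force: [0.5, 0.9, -0.7]
grip_width: 0.0161
gripper_force: 0.7
t: 21.9
tool_pos: [0.5929, 0.0564, 0.0858]
orientation: [-2.863, -1.291, 0.004]
ft_force: [1.3, -0.0, -0.2]
grip_width: 0.016
gripper_force: 0.7
DEPTH 0.144 row18 0.1433 z [0.593  0.0564 0.0858] xang 48.3 mz [ 0.02 -0.09 -0.03]
t: 22.45
tool_pos: [0.5927, 0.0564, 0.0858]
orientation: [-3.133, -0.234, 0.005]
ft_force: [0.5, -0.4, -1.3]
grip_width: 0.0164
gripper_force: 0.7
t: 22.95
tool_pos: [0.5926, 0.0564, 0.0858]
orientation: [3.076, -0.633, -0.006]
ft_force: [0.2, -0.0, 0.0]
grip_width: 0.016
gripper_force: 0.0
DEPTH 0.1454 row18 0.1445 z [0.5926 0.0564 0.0859] xang -23.2 mz [ 0.06  0.06 -0.02]
[-9.23912054e-02  6.71086389e-01  1.61659392e+00 -5.75839268e-04
  8.57634130e-01  1.88292715e+00]
```

```bash

python3 -m jog '[{"x":0,"y":0,"z":0,"wx":0,"wy":0,"wz":0},{"x":0,"y":0,"z":0,"wx":0,"wy":0,"wz":0},{"x":0,"y":0,"z":0,"wx":0,"wy":0,"wz":0},{"x":0,"y":0,"z":0,"wx":0,"wy":0,"wz":0},{"x":0,"y":0,"z":0,"wx":0,"wy":0,"wz":0}]' 0.7
python3 -m jog '[{"x":0,"y":0,"z":0,"wx":0,"wy":0,"wz":0},{"x":0,"y":0,"z":0,"wx":0,"wy":0,"wz":0},{"x":0,"y":0,"z":0,"wx":0,"wy":0,"wz":0},{"x":0,"y":0,"z":0,"wx":0,"wy":0,"wz":0}]'
```

```text
t: 23.5
tool_pos: [0.5927, 0.0564, 0.0859]
orientation: [3.075, -0.638, -0.005]
ft_force: [-0.1, 0.3, -0.1]
grip_width: 0.0481
gripper_force: 0.0
t: 23.9
tool_pos: [0.5927, 0.0564, 0.0859]
orientation: [3.075, -0.639, -0.005]
ft_force: [0.4, 0.0, -0.4]
grip_width: 0.0723
gripper_force: 0.0
```

```bash

python3 -m jog '[{"x":0,"y":0,"z":0,"wx":0,"wy":0,"wz":-0.143},{"x":0,"y":0,"z":0,"wx":0,"wy":0,"wz":-0.143},{"x":0,"y":0,"z":0,"wx":0,"wy":0,"wz":-0.143},{"x":0,"y":0,"z":0,"wx":0,"wy":0,"wz":-0.143},{"x":0,"y":0,"z":0,"wx":0,"wy":0,"wz":-0.143}]'
python3 -m jog '[{"x":0,"y":0,"z":0,"wx":0,"wy":0,"wz":-0.143},{"x":0,"y":0,"z":0,"wx":0,"wy":0,"wz":-0.143},{"x":0,"y":0,"z":0,"wx":0,"wy":0,"wz":-0.143},{"x":0,"y":0,"z":0,"wx":0,"wy":0,"wz":-0.143},{"x":0,"y":0,"z":0,"wx":0,"wy":0,"wz":-0.143}]'
python3 -m jog '[{"x":0,"y":0,"z":0,"wx":0,"wy":0,"wz":-0.143},{"x":0,"y":0,"z":0,"wx":0,"wy":0,"wz":-0.143},{"x":0,"y":0,"z":0,"wx":0,"wy":0,"wz":-0.143},{"x":0,"y":0,"z":0,"wx":0,"wy":0,"wz":-0.143},{"x":0,"y":0,"z":0,"wx":0,"wy":0,"wz":-0.143}]'
python3 -m jog '[{"x":0,"y":0,"z":0,"wx":0,"wy":0,"wz":-0.143},{"x":0,"y":0,"z":0,"wx":0,"wy":0,"wz":-0.143},{"x":0,"y":0,"z":0,"wx":0,"wy":0,"wz":-0.143},{"x":0,"y":0,"z":0,"wx":0,"wy":0,"wz":-0.143},{"x":0,"y":0,"z":0,"wx":0,"wy":0,"wz":-0.143}]'
python3 -m jog '[{"x":0,"y":0,"z":0,"wx":0,"wy":0,"wz":-0.143},{"x":0,"y":0,"z":0,"wx":0,"wy":0,"wz":-0.143},{"x":0,"y":0,"z":0,"wx":0,"wy":0,"wz":-0.143},{"x":0,"y":0,"z":0,"wx":0,"wy":0,"wz":0},{"x":0,"y":0,"z":0,"wx":0,"wy":0,"wz":0}]'
python3 -c "
from h import *
tgt(.5927,.0564,.086); g=snap('wrist','w6.png')
cv2.imwrite('pics/c6.png',cv2.resize(g['pixels'][130:270,170:340],(680,560),interpolation=cv2.INTER_CUBIC))"
```

```text
t: 24.4
tool_pos: [0.5927, 0.0564, 0.0858]
orientation: [-3.103, -0.487, 0.005]
ft_force: [-0.2, -0.2, -0.4]
grip_width: 0.0741
gripper_force: 0.0
t: 24.9
tool_pos: [0.5927, 0.0564, 0.0858]
orientation: [-2.736, -1.541, 0.005]
ft_force: [-0.2, 0.8, 0.4]
grip_width: 0.0741
gripper_force: 0.0
t: 25.4
tool_pos: [0.5927, 0.0564, 0.0859]
orientation: [-2.023, -2.4, 0.004]
ft_force: [-1.4, 0.6, -0.5]
grip_width: 0.0737
gripper_force: 0.0
t: 25.9
tool_pos: [0.5927, 0.0564, 0.0859]
orientation: [-1.055, -2.956, 0.002]
ft_force: [0.3, 0.6, -0.0]
grip_width: 0.0741
gripper_force: 0.0
t: 26.4
tool_pos: [0.5927, 0.0565, 0.0859]
orientation: [-0.415, -3.111, 0.001]
ft_force: [-0.5, 0.9, 0.1]
grip_width: 0.0738
gripper_force: 0.0
pos [0.5927 0.0565 0.0859] xang 164.79 zax [-0.003  0.    -1.   ] q6 -1.397 rows [-0.     -0.0001 -0.0001]
```

View pics/c6.png

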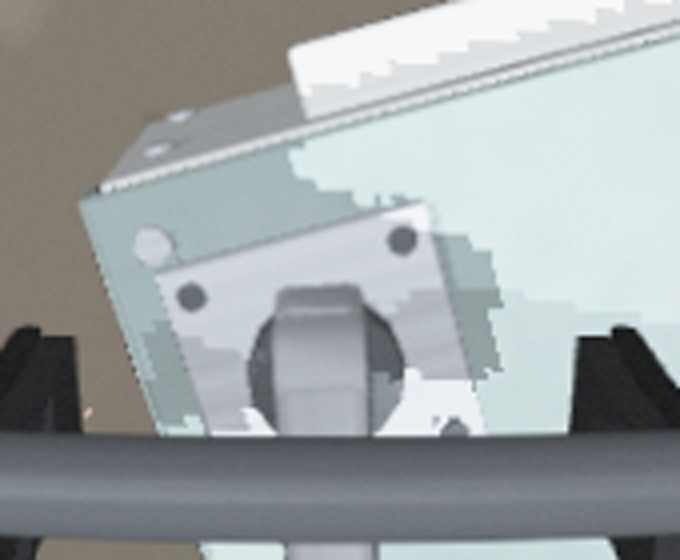

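The paddle is aligned and centred between the open fingers, at x≈322 against their middle at 326, and the drawer is flush. I close loosely and continue forward.

```bash

python3 -m jog '[{"x":0,"y":0,"z":0,"wx":0,"wy":0,"wz":0},{"x":0,"y":0,"z":0,"wx":0,"wy":0,"wz":0},{"x":0,"y":0,"z":0,"wx":0,"wy":0,"wz":0},{"x":0,"y":0,"z":0,"wx":0,"wy":0,"wz":0},{"x":0,"y":0,"z":0,"wx":0,"wy":0,"wz":0}]' -0.63 3
python3 -m jog '[{"x":0,"y":0,"z":0,"wx":0,"wy":0,"wz":0},{"x":0,"y":0,"z":0,"wx":0,"wy":0,"wz":0},{"x":0,"y":0,"z":0,"wx":0,"wy":0,"wz":0},{"x":0,"y":0,"z":0,"wx":0,"wy":0,"wz":0},{"x":0,"y":0,"z":0,"wx":0,"wy":0,"wz":0}]'
python3 -c "from h import *;dep()"
python3 -m jog '[{"x":0,"y":0,"z":0,"wx":0,"wy":0,"wz":0.1423},{"x":0,"y":0,"z":0,"wx":0,"wy":0,"wz":0.1423},{"x":0,"y":0,"z":0,"wx":0,"wy":0,"wz":0.1423},{"x":0,"y":0,"z":0,"wx":0,"wy":0,"wz":0.1423},{"x":0,"y":0,"z":0,"wx":0,"wy":0,"wz":0.1423}]'
python3 -m jog '[{"x":0,"y":0,"z":0,"wx":0,"wy":0,"wz":0.1423},{"x":0,"y":0,"z":0,"wx":0,"wy":0,"wz":0.1423},{"x":0,"y":0,"z":0,"wx":0,"wy":0,"wz":0.1423},{"x":0,"y":0,"z":0,"wx":0,"wy":0,"wz":0.1423},{"x":0,"y":0,"z":0,"wx":0,"wy":0,"wz":0.1423}]'
python3 -m jog '[{"x":0,"y":0,"z":0,"wx":0,"wy":0,"wz":0.1423},{"x":0,"y":0,"z":0,"wx":0,"wy":0,"wz":0.1423},{"x":0,"y":0,"z":0,"wx":0,"wy":0,"wz":0.1423},{"x":0,"y":0,"z":0,"wx":0,"wy":0,"wz":0.1423},{"x":0,"y":0,"z":0,"wx":0,"wy":0,"wz":0.1423}]'
python3 -m jog '[{"x":0,"y":0,"z":0,"wx":0,"wy":0,"wz":0.1423},{"x":0,"y":0,"z":0,"wx":0,"wy":0,"wz":0.1423},{"x":0,"y":0,"z":0,"wx":0,"wy":0,"wz":0.1423},{"x":0,"y":0,"z":0,"wx":0,"wy":0,"wz":0},{"x":0,"y":0,"z":0,"wx":0,"wy":0,"wz":0}]'
python3 -c "from h import *;dep()"
```

```text
t: 26.95
tool_pos: [0.5927, 0.0564, 0.0859]
orientation: [-0.411, -3.111, 0.001]
ft_force: [-0.0, -0.9, 0.1]
grip_width: 0.042
gripper_force: 0.0
t: 27.45
tool_pos: [0.5927, 0.0564, 0.0858]
orientation: [-0.411, -3.111, 0.001]
ft_force: [0.2, 0.3, -0.2]
grip_width: 0.017
gripper_force: 0.0
DEPTH 0.1454 row18 0.1446 z [0.5927 0.0565 0.0858] xang 165.0 mz [ 0.1  -0.15  0.04]
t: 28.0
tool_pos: [0.5927, 0.0566, 0.0857]
orientation: [-1.477, -2.769, 0.002]
ft_force: [0.8, 1.2, -2.6]
grip_width: 0.0162
gripper_force: 0.7
t: 28.5
tool_pos: [0.5929, 0.0566, 0.0857]
orientation: [-2.35, -2.082, 0.003]
ft_force: [0.9, 0.3, -1.5]
grip_width: 0.0162
gripper_force: 0.7
t: 29.0
tool_pos: [0.593, 0.0564, 0.0857]
orientation: [-2.929, -1.134, 0.004]
ft_force: [1.5, -0.0, -0.6]
grip_width: 0.0159
gripper_force: 0.7
t: 29.5
tool_pos: [0.5927, 0.0564, 0.0859]
orientation: [-3.101, -0.502, 0.005]
ft_force: [-0.5, -0.5, 0.3]
grip_width: 0.016
gripper_force: 0.1
DEPTH 0.1479 row18 0.1466 z [0.5927 0.0565 0.0859] xang 18.4 mz [-0.05  0.01  0.03]
```

```bash

python3 -m jog '[{"x":0,"y":0,"z":0,"wx":0,"wy":0,"wz":0},{"x":0,"y":0,"z":0,"wx":0,"wy":0,"wz":0},{"x":0,"y":0,"z":0,"wx":0,"wy":0,"wz":0},{"x":0,"y":0,"z":0,"wx":0,"wy":0,"wz":0},{"x":0,"y":0,"z":0,"wx":0,"wy":0,"wz":0}]' -1 15
python3 -m jog '[{"x":0,"y":0,"z":0,"wx":0,"wy":0,"wz":0},{"x":0,"y":0,"z":0,"wx":0,"wy":0,"wz":0},{"x":0,"y":0,"z":0,"wx":0,"wy":0,"wz":0}]'
python3 -c "
from h import *
dep(); a=snap('scene','s7.png')
z=a['z_map'];m=z>0;K=a['intrinsics'];v,u=np.mgrid[:384,:512]
print(get_state()['moment'])
cv2.imwrite('pics/c7.png',cv2.resize(a['pixels'][90:290,180:380],(600,600),interpolation=cv2.INTER_CUBIC))"
```

```text
t: 30.05
tool_pos: [0.5926, 0.0563, 0.0858]
orientation: [-3.102, -0.497, 0.006]
ft_force: [-0.1, -0.3, -0.6]
grip_width: 0.0121
gripper_force: 15.0
t: 30.35
tool_pos: [0.5927, 0.0563, 0.0858]
orientation: [-3.102, -0.497, 0.006]
ft_force: [0.5, -1.0, 0.3]
grip_width: 0.0122
gripper_force: 15.0
DEPTH 0.1476 row18 0.1466 z [0.5927 0.0564 0.0858] xang 18.2 mz [-0.21  0.07 -0.06]
[-0.30470008  0.0612715  -0.0068844 ]
```

View pics/c7.png

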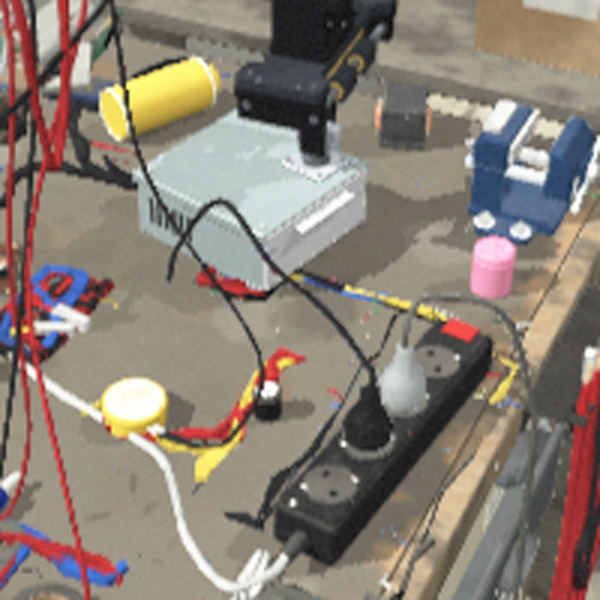

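The scene view shows the drawer shut flush (lip at about (325,213)) and the gripper on the bolt head at (318,145). The tin, small capacitor and pink can are undisturbed.

```bash
python3 -c "
from plant import *
print(finish_job())"
```

```text
the job is handed in; nothing more can be done
None
```

I handed the job in at about 30 s: the blue capacitor stands in the closed drawer, and the bolt was turned back until it dropped about 6 mm, then forward about 371° to take up a slight back-turn overshoot, and is still held at 15 N.

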